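Draw the released carrier from the inspection fixture

TASK

One of the two orange-finned carriers in the inspection fixture has been released, the other is still locked from inside and you cannot see which: find out by a gentle pull on the fin. Lift the free one straight up out of its pocket, working from the front below the light bar with a tilted gripper, and lower it into the blue tray so that it stands upright on the tray's floor before you let go. The locked carrier must stay fully home in its pocket; do not disturb the screwdriver, the solder spool or the red tape.

Things in the scene. Friction and masses are not known exactly. Their poses are not given: they have to be found in the camera images.
- carrier_a: carrier: black housing 36 x 36 x 24 mm, 0.08 to 0.17 kg, with an orange upright grip fin on top: 30 mm long (x), 12 mm thick (y), 22 mm high. Origin: centre of the underside; z up, x along the fin; housing top at 24, fin top at 46 mm. Starts in the left pocket (fixture +y), axes along the fixture's, housing top flush with the plate: only the fin can be gripped. Looks just like the other
- carrier_b: carrier: black housing 36 x 36 x 24 mm, 0.08 to 0.17 kg, with an orange upright grip fin on top: 30 mm long (x), 12 mm thick (y), 22 mm high. Origin: centre of the underside; z up, x along the fin; housing top at 24, fin top at 46 mm. Starts in the right pocket (fixture -y), axes along the fixture's, housing top flush with the plate: only the fin can be gripped. Looks just like the other
- fixture: fixed aluminium plate 120 mm deep (x), 230 wide (y), top 30 mm above the table, with two pockets at x = 0, y = +46 and -46 mm, each 38 x 38 mm and 24 deep (1 mm of play all round). Two 22 mm posts at x = +46, y = +-100 mm carry a grey light bar over the back. Origin: centre of the underside; x from its front (facing right and towards the robot) to the posts, z up
- light_bar_edge (a point): middle of the lower front edge of the light bar, 143 mm above the table, at fixture x = -6 mm; the bar runs 74 mm back, 113 mm to each side, up to 167 mm. An upright gripper does not fit past it over the pockets: lean its body 25 to 45 degrees back to the fixture's front (-x), fingers pointing forward and down, closing along fixture y
- pocket_a (a point): centre of the left pocket's floor, 6 mm above the table; axes as the fixture. In one pocket, drawn anew each time, a bolt out of sight holds the carrier: it rises 1.5 mm freely, then against a spring of about 3 N per mm, and stops dead at about 5.5 mm; lowered, it sinks home again. The carrier in the other pocket is free and resists with its weight and a little rubbing only
- pocket_b (a point): centre of the right pocket's floor, 6 mm above the table; axes as the fixture. Locked or free: see the left pocket
- tray: blue open tray, fixed to the table, 116 x 116 mm (130 mm along x with its two grip lips), 24 mm high, walls 4 mm, floor 4 mm, inside 108 x 108 mm. Origin: centre of the underside; z up
- tray_floor (a point): centre of the tray's inner floor, 4 mm above the table; axes as the tray
- driver_red: bystander, to be left alone: red-handled screwdriver, 142 mm long, 17 mm high, lying at the left front
- solder_spool: bystander, to be left alone: blue and white spool of solder, 65 mm, 15 mm high, lying at the back right
- tape_red: bystander, to be left alone: roll of red tape, 57 mm across, 24 mm high, lying at the left
There are look-alikes about, which are no part of the job. What is shaped like the carrier_a but pink or purple is not meant.

How it is judged:
By the outcome, as a careful person would: the job done as asked, in the order asked, and still so for the second after the job is handed in, with the robot touching nothing.
It also fails if it takes over 54 s, if anything falls off the work surface, if the arm or the gripper's body presses on something with over 40 N, if the wrist force passes 120 N, or if a joint passes its speed limit or range.

ROBOT

A 6-joint arm with a two-finger parallel gripper is mounted at the origin on a cart in front of the work surface, level with it; the furniture and walls round the work are solid. World frame = base frame: x ahead of the robot, y to its left, z up, the work surface at z = 0. Lengths are in m, angles in rad, forces in N, time in s.
With the tool pointing down it reaches from about 0.275 to 0.825 m from the base axis. Payload 4.9 kg.
Tool frame: the origin (TCP) lies midway between the tips of the shut fingers; the grasp point (between the pads) lies 19 mm behind it (bot.grip_depth is the distance from the TCP to the grasp point, in m); z points along the fingers, y is the line along which they close (so a half turn about z gives the same grasp; the last joint's range is limited). The gripper opens to 85 mm and grips with 20 to 120 N. Pads are 22 mm wide; open, the fingers measure 114 mm over their backs; the gripper's body (76 mm by 85 mm) begins 54 mm behind the grasp point. The pads swing forward as they close: fully open they stand 13 mm farther back than shut.
Start: joints at [1.096, 0.326, -0.193, 1.052, 0, 1.437], TCP at [0.184, 0.518, 0.231] pointing down, gripper open.
Joint ranges: [-2.65, 2.65], [-0.97, 1.79], [-1.3, 1.35], [-1.93, 2.1], [-1.47, 1.37], [-3.14, 3.14]. Speed limits (rad/s): [2.57, 2.57, 3.14, 3.14, 3.14, 3.14].

INTERFACE

Orientations are given as a unit quaternion [w, x, y, z].
In Python, from cell import bot gives the robot as it stands. Calls block until the motion is done:
- bot.move_pose(position, orientation): joint-space move of the TCP to a pose.
- bot.move_linear(position, speed=0.15, rotation=None, until_force=None): straight line of the TCP; rotation=None keeps the orientation; speed is the mean speed in m/s. With until_force (N) it stops when the force on the tool has changed by that much, and returns True; else False.
- bot.goto_joints(angles): joint-space move.
- bot.set_gripper(opening, grasp_force=None): opening from 0.0 (shut) to 1.0 (fully open); grasp_force is the grip in N (None keeps the last); returns when the fingers have stopped.
- bot.wait(seconds).
- bot.solve_ik(position, orientation): joint angles nearest the present ones, or None.
- bot.camera(name): name is "scene" or "top" or "wrist"; returns the picture (384x512x3 uint8, red, green, blue); there is no depth.
- bot.calibration(name): a dict with "mtx" (3x3 intrinsics, pixels), "k1" (the pictures are not rectified: a ray, as slopes to the right and down, at radius r is drawn at 1 + k1 r^2 times it, then the intrinsics apply), "extrinsics" (4x4, takes a point from world to camera coordinates); the wrist camera has in their place "hand_eye" (4x4, takes a point from camera to tool coordinates, whose origin is the TCP and whose axes are the flange's). Camera axes: x right, y down, z forward; pixel columns grow to the right and rows downward; lengths in m; the calibration is good to about 2 mm. A picture is of the moment at which its call begins: read the wrist's pose just before it. calibration takes no time and is no camera call.
A pose or a line that the arm cannot do raises bot.PlanningError and nothing moves.
- bot.close_job(): hands the job in; it is judged then, once.
Trained networks look in the newest picture that a camera, given by its name, has taken for a name from the list of things; names that differ only in an ending like _2 or _b are one class to them, and where a whole thing is asked for, a point or a joint stands for the part that bears it (a point fixed in the world has none). Each returns a list of dicts, best first, with "confidence" (0 to 1); they miss things now and then, are a little off and sometimes report something else, mostly with a low value. They report only what shows in the picture. A call takes as long as a camera call. They do not tell look-alikes from the thing itself.
- bot.search_frame(camera, thing): "bbox" ([left, top, width, height] in pixels, round what is visible of it).
Readings, each from a call of its own:
- bot.read_clock(): time.
- bot.read_joint_positions(): joint angles.
- bot.read_joint_vel(): joint speeds.
- bot.read_joint_efforts(): joint torques, N m.
- bot.read_position(): TCP position.
- bot.read_tool_rot(): TCP orientation.
- bot.read_ft_force(): force on the tool from outside, world axes, zero at the start.
- bot.read_moment(): the same for the moment, N m.
- bot.read_gripper_width(): opening from 0.0 (shut) to 1.0 (fully open).
- bot.read_finger_force(): force on a finger pad.
Only numpy, scipy, OpenCV 4.12 (cv2) and the standard library are available. Lean on these libraries where they do the work, as an engineer would, in place of code of your own. Each camera call takes 0.05 s, during which the arm holds its last target. There are 200 camera calls.

## Working session

There is one attempt and no reset: what is moved stays moved. The work goes in short steps, each a Python script; the robot and the scene stay as the last script left them, time stands still between calls to the robot, and variables do not carry over. Pictures are saved under pics/ and viewed, at most 13 in all, crops included, and the job is handed in when it is done.

```bash
mkdir -p pics
cat > h.py <<'E'
from cell import bot
import numpy as np, cv2
from scipy.spatial.transform import Rotation as R
def save(c,n):
    im=bot.camera(c); cv2.imwrite('pics/'+n,cv2.cvtColor(im,cv2.COLOR_RGB2BGR)); return im
def ray(c,px):
    k=bot.calibration(c);K=np.array(k['mtx']);x=(np.array(px)-K[:2,2])/[K[0,0],K[1,1]]
    u=x.copy()
    for _ in range(20): u=x/(1+k['k1']*(u@u))
    d=np.r_[u,1]
    E=np.array(k['extrinsics']); Rt=E[:3,:3]
    return -Rt.T@E[:3,3], Rt.T@d
def onz(c,px,z):
    o,d=ray(c,px); return o+d*(z-o[2])/d[2]
def proj(c,P):
    k=bot.calibration(c);K=np.array(k['mtx']);E=np.array(k['extrinsics'])
    P=np.atleast_2d(P)@E[:3,:3].T+E[:3,3];u=P[:,:2]/P[:,2:];u=u*(1+k['k1']*(u**2).sum(1,keepdims=True))
    return u*[K[0,0],K[1,1]]+K[:2,2]
E
python3 - <<'E'
from h import *
a=save('scene','s.png');b=save('top','t.png')
cv2.imwrite('pics/both.png',cv2.cvtColor(np.vstack([a,b]),cv2.COLOR_RGB2BGR)[:, :])
for c in ('scene','top'):
  print(c,bot.calibration(c)['k1'],onz(c,(256,192),0),ray(c,(256,192))[0])
  for t in ('carrier_a','fixture','tray','light_bar_edge','driver_red'):
    print(t,[(np.round(d['bbox']).tolist(),round(d['confidence'],2)) for d in bot.search_frame(c,t)][:4])
print(bot.read_clock())
E
```

```text
scene -0.012682589153707138 [ 6.38187751e-01  1.93618101e-01 -1.11022302e-16] [-0.22721924 -1.09962502  0.70689011]
carrier_a [([264.0, 204.0, 12.0, 17.0], 0.68), ([260.0, 239.0, 22.0, 23.0], 0.59), ([207.0, 196.0, 10.0, 19.0], 0.57)]
fixture [([215.0, 160.0, 82.0, 74.0], 0.81)]
tray [([279.0, 256.0, 62.0, 43.0], 0.95)]
light_bar_edge []
driver_red []
top 0.008877816539172877 [0.59681961 0.0055897  0.        ] [-0.23425944 -0.03784684  1.02932153]
carrier_a [([304.0, 220.0, 11.0, 15.0], 0.72), ([197.0, 217.0, 13.0, 14.0], 0.66), ([244.0, 212.0, 10.0, 8.0], 0.45)]
fixture [([220.0, 148.0, 68.0, 101.0], 0.57)]
tray [([335.0, 209.0, 45.0, 39.0], 0.67)]
light_bar_edge [([217.0, 149.0, 70.0, 99.0], 0.27)]
driver_red [([118.0, 242.0, 20.0, 16.0], 0.47)]
0.6
```

View pics/t.png

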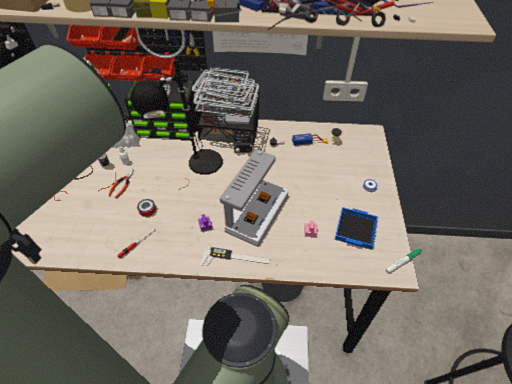

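View pics/s.png

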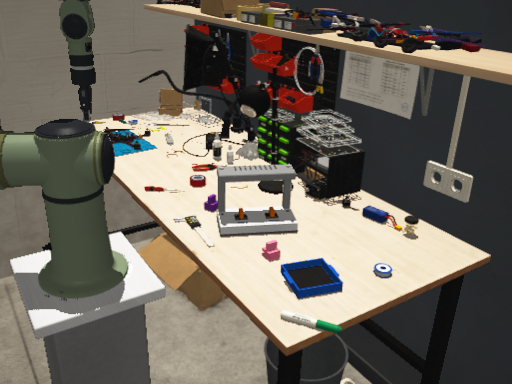

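Run:
```python
from h import *
t=cv2.imread('pics/t.png')[140:250,210:390]; s=cv2.imread('pics/s.png')[155:305,205:350]
t=cv2.resize(t,None,fx=4.4,fy=4.4,interpolation=cv2.INTER_CUBIC)
cv2.imwrite('pics/tc.png',t)
cam=cv2.imread('pics/t.png')
for c in ('top','scene'):
  im=cv2.imread('pics/'+c[0]+'.png'); hsv=cv2.cvtColor(im,cv2.COLOR_BGR2HSV)
  m=cv2.inRange(hsv,(5,150,60),(18,255,255))
  x0,y0,x1,y1=(210,150,300,250) if c=='top' else (205,155,310,240)
  mm=np.zeros_like(m);mm[y0:y1,x0:x1]=m[y0:y1,x0:x1]
  n,l,st,ce=cv2.connectedComponentsWithStats(mm)
  for i in range(1,n):
    if st[i,4]>8: print(c,st[i],ce[i].round(1),onz(c,ce[i],.045).round(4))
  m=cv2.inRange(hsv,(100,150,60),(125,255,255))
  n,l,st,ce=cv2.connectedComponentsWithStats(m)
  for i in range(1,n):
    if st[i,4]>200:
      r=cv2.minAreaRect(np.argwhere(l==i)[:,::-1].astype(np.float32)); b=cv2.boxPoints(r)
      print('tray',c,st[i],[onz(c,p,.024)[:2].round(3).tolist() for p in b])
```

```text
top [260 191   9   9  57] [263.8 195.3] [ 0.5484 -0.0224  0.045 ]
top [246 212  11   9  63] [251.  215.9] [0.4641 0.0133 0.045 ]
tray top [336 208  41  41 462] [[0.409, -0.244], [0.539, -0.28], [0.509, -0.396], [0.383, -0.353]]
scene [205 165   4   4  10] [206.1 166.7] [0.5467 0.3856 0.045 ]
scene [269 207   6  10  47] [271.4 212.1] [ 0.5443 -0.0322  0.045 ]
scene [239 208   5  11  45] [240.9 213.7] [0.4604 0.0044 0.045 ]
tray scene [ 281  258   61   40 1017] [[0.42, -0.251], [0.574, -0.29], [0.483, -0.414], [0.347, -0.375]]
```

View pics/tc.png

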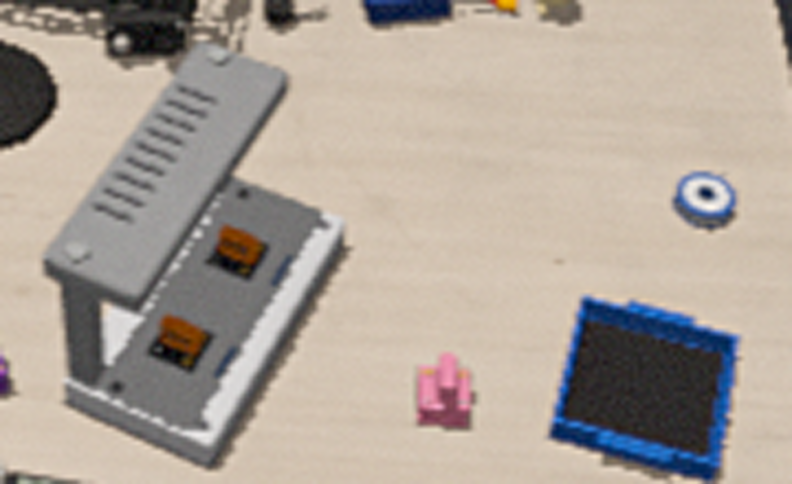

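```bash
cat >> h.py <<'E'
def frame(yaw):
    return np.array([[np.cos(yaw),-np.sin(yaw),0],[np.sin(yaw),np.cos(yaw),0],[0,0,1.]])
def quat(yaw,tilt,s=1):
    F=frame(yaw); z=np.sin(tilt)*F[:,0]-np.cos(tilt)*F[:,2]; y=s*F[:,1]; x=np.cross(y,z)
    q=R.from_matrix(np.c_[x,y,z]).as_quat(); return q[[3,0,1,2]]
E
python3 - <<'E'
from h import *
k=bot.calibration('wrist'); print(np.round(k['hand_eye'],3),np.round(k['mtx'],0),k['k1'])
yaw=np.arctan2(.92,.39); F=frame(yaw); c=np.array([.504,-.008,0])
a=c+.046*F[:,1]; b=c-.046*F[:,1]; print(a,b,np.degrees(yaw))
T=np.array([.465,-.32,0])
for s in (1,-1):
  for t in (30,40,45):
    q=quat(yaw,np.radians(t),s)
    for n,p in (('a',a+[0,0,.04]),('b',b+[0,0,.04]),('pre',c-.08*F[:,0]+[0,0,.15]),('tray',T+[0,0,.04]),('trayhi',T+[0,0,.12])):
      j=bot.solve_ik(p,q); print(s,t,n,None if j is None else np.round(j,2))
E
```

```text
[[-0.001 -0.957 -0.29   0.073]
 [ 1.    -0.001  0.001  0.   ]
 [-0.001 -0.29   0.957 -0.143]
 [ 0.     0.     0.     1.   ]] [[327.   0. 258.]
 [  0. 327. 197.]
 [  0.   0.   1.]] -0.031113047168731662
[0.46164822 0.00995347 0.        ] [ 0.54635178 -0.02595347  0.        ] 67.02727866917134
1 30 a [-0.49  0.44 -0.78  0.41  0.52 -1.67]
1 30 b [-0.47  0.55 -0.54  0.52  0.52 -1.65]
1 30 pre [-0.65  0.34 -0.53  0.84  0.51 -1.86]
1 30 tray [-0.97  0.73 -0.17  0.97  0.44 -2.2 ]
1 30 trayhi [-0.97  0.64 -0.12  1.12  0.44 -2.2 ]
1 40 a [-0.59  0.51 -0.77  0.45  0.68 -1.82]
1 40 b [-0.56  0.61 -0.53  0.55  0.69 -1.77]
1 40 pre [-0.74  0.41 -0.52  0.91  0.65 -2.  ]
1 40 tray [-1.03  0.83 -0.07  1.12  0.55 -2.33]
1 40 trayhi [-1.03  0.74 -0.03  1.26  0.55 -2.33]
1 45 a [-0.64  0.56 -0.75  0.48  0.76 -1.9 ]
1 45 b [-0.59  0.65 -0.52  0.59  0.77 -1.84]
1 45 pre [-0.78  0.46 -0.5   0.96  0.72 -2.08]
1 45 tray [-1.05  0.89 -0.02  1.21  0.6  -2.39]
1 45 trayhi [-1.05  0.79  0.02  1.34  0.6  -2.39]
-1 30 a [-0.49  0.44 -0.78  0.41  0.52  1.47]
-1 30 b [-0.47  0.55 -0.54  0.52  0.52  1.49]
-1 30 pre [-0.65  0.34 -0.53  0.84  0.51  1.29]
-1 30 tray [-0.97  0.73 -0.17  0.97  0.44  0.94]
-1 30 trayhi [-0.97  0.64 -0.12  1.12  0.44  0.94]
-1 40 a [-0.59  0.51 -0.77  0.45  0.68  1.33]
-1 40 b [-0.56  0.61 -0.53  0.55  0.69  1.37]
-1 40 pre [-0.74  0.41 -0.52  0.91  0.65  1.14]
-1 40 tray [-1.03  0.83 -0.07  1.12  0.55  0.82]
-1 40 trayhi [-1.03  0.74 -0.03  1.26  0.55  0.82]
-1 45 a [-0.64  0.56 -0.75  0.48  0.76  1.24]
-1 45 b [-0.59  0.65 -0.52  0.59  0.77  1.3 ]
-1 45 pre [-0.78  0.46 -0.5   0.96  0.72  1.06]
-1 45 tray [-1.05  0.89 -0.02  1.21  0.6   0.75]
-1 45 trayhi [-1.05  0.79  0.02  1.34  0.6   0.75]
```

```bash
cat >> h.py <<'E'
HE=np.array(bot.calibration('wrist')['hand_eye'])
def wcam(pos,q):
    T=np.eye(4);T[:3,:3]=R.from_quat(np.r_[q[1:],q[0]]).as_matrix();T[:3,3]=pos; return T@HE
def lookat(target,yaw,tilt,dist):
    q=quat(yaw,tilt); M=R.from_quat(np.r_[q[1:],q[0]]).as_matrix()
    return np.array(target)-dist*M@HE[:3,2]-M@HE[:3,3], q
E
python3 - <<'E'
from h import *
import json
yaw=np.arctan2(.92,.39)
p,q=lookat([.504,-.008,.045],yaw,np.radians(15),.25); print(p, bot.solve_ik(p,q))
bot.move_pose([.30,.15,.33],quat(yaw,0.)); bot.move_pose(p,q)
st=(list(bot.read_position()),list(bot.read_tool_rot())); save('wrist','w1.png'); json.dump(st,open('w1.json','w'))
print(st,p,q,bot.read_clock())
print(bot.search_frame('wrist','carrier_a'))
E
```

```text
[ 0.49485235 -0.03026115  0.13831513] [-0.37299484  0.29149373 -0.53490357  0.73690968  0.2616947  -1.54185594]
([np.float64(0.49488756201706424), np.float64(-0.029463740450669077), np.float64(0.1389119170169167)], [np.float64(0.10897886513311912), np.float64(-0.547858335173635), np.float64(0.8263027263077798), np.float64(0.07210170616150906)]) [ 0.49485235 -0.03026115  0.13831513] [ 0.10882679 -0.54741188  0.82662152  0.07206814] 3.9333
[{'bbox': [286.5, 173.4, 48.1, 50.9], 'confidence': 0.91}, {'bbox': [170.3, 169.4, 50.1, 51.0], 'confidence': 0.84}, {'bbox': [344.7, 271.6, 10.0, 27.9], 'confidence': 0.79}]
```

View pics/w1.png

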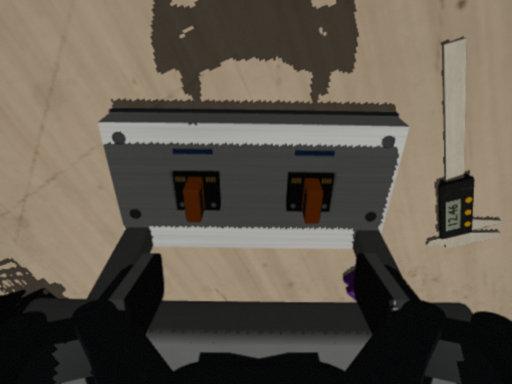

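```bash
cat >> h.py <<'E'
def wproj(P,pos,q):
    k=bot.calibration('wrist');K=np.array(k['mtx']);Ei=np.linalg.inv(wcam(pos,q))
    P=np.atleast_2d(P)@Ei[:3,:3].T+Ei[:3,3];u=P[:,:2]/P[:,2:];u=u*(1+k['k1']*(u**2).sum(1,keepdims=True))
    return u*[K[0,0],K[1,1]]+K[:2,2]
def box(cx,cy,hx,hy,z0,z1):
    return np.array([[cx+i*hx,cy+j*hy,z] for i in(-1,1) for j in(-1,1) for z in(z0,z1)])
def cen(pts):
    h=cv2.convexHull(pts.astype(np.float32)); m=cv2.moments(h); return np.array([m['m10'],m['m01']])/m['m00'],m['m00'],h
E
cat > fit.py <<'E'
from h import *
import json,sys
from scipy.optimize import least_squares
n=sys.argv[1]; pos,q=map(np.array,json.load(open(n+'.json')))
im=cv2.imread('pics/'+n+'.png'); hsv=cv2.cvtColor(im,cv2.COLOR_BGR2HSV)
m=cv2.inRange(hsv,(3,130,40),(18,255,255)); nn,l,st,ce=cv2.connectedComponentsWithStats(m)
ii=[i for i in range(1,nn) if st[i,4]>150]; print([(ce[i].round(1).tolist(),st[i].tolist()) for i in ii])
ii=sorted(ii,key=lambda i:-st[i,4])[:2]; ii.sort(key=lambda i:-ce[i][0]) # a first (right)
def W(p,B): return B@frame(p[2]).T+[p[0],p[1],0]
fins=[box(0,s*.046,.015,.006,.030,.052) for s in(1,-1)]
f=lambda p: np.concatenate([cen(wproj(W(p,B),pos,q))[0]-ce[i] for B,i in zip(fins,ii)])
r=least_squares(f,[.504,-.008,1.17]); p=r.x
print('fit',p[:2].round(4),np.degrees(p[2]).round(2),'res',r.fun.round(2),'area',[(round(cen(wproj(W(p,B),pos,q))[1]),st[i,4]) for B,i in zip(fins,ii)])
np.save('fix_'+n,p)
for B in fins: cv2.polylines(im,[cen(wproj(W(p,B),pos,q))[2].astype(int)],True,(255,255,0))
for z in(.03,):
  c=W(p,np.array([[-.06,-.115,z],[-.06,.115,z],[.06,.115,z],[.06,-.115,z]])); cv2.polylines(im,[wproj(c,pos,q).astype(int)],True,(0,255,0))
  for s in(1,-1):
    c=W(p,np.array([[-.019,-.019+s*.046,z],[-.019,.019+s*.046,z],[.019,.019+s*.046,z],[.019,-.019+s*.046,z]])); cv2.polylines(im,[wproj(c,pos,q).astype(int)],True,(0,255,0))
c=W(p,np.array([[-.006,-.113,.143],[-.006,.113,.143]])); print('bar',wproj(c,pos,q).round(0).tolist())
cv2.imwrite('pics/'+n+'f.png',cv2.resize(im[90:300,90:420],None,fx=2.4,fy=2.4))
E
python3 fit.py w1; python3 -c "
from h import *
print(bot.read_ft_force())"
```

```text
[([192.5, 198.7], [183, 177, 20, 45, 706]), ([312.8, 200.0], [304, 178, 19, 45, 700])]
fit [ 0.5111 -0.0048] 66.31 res [-1.42 -0.01  0.85 -0.05] area [(901, np.int32(700)), (931, np.int32(706))]
bar [[31.0, 292.0], [467.0, 297.0]]
[-0.11919926  0.14589656  0.18445172]
```

View pics/w1f.png

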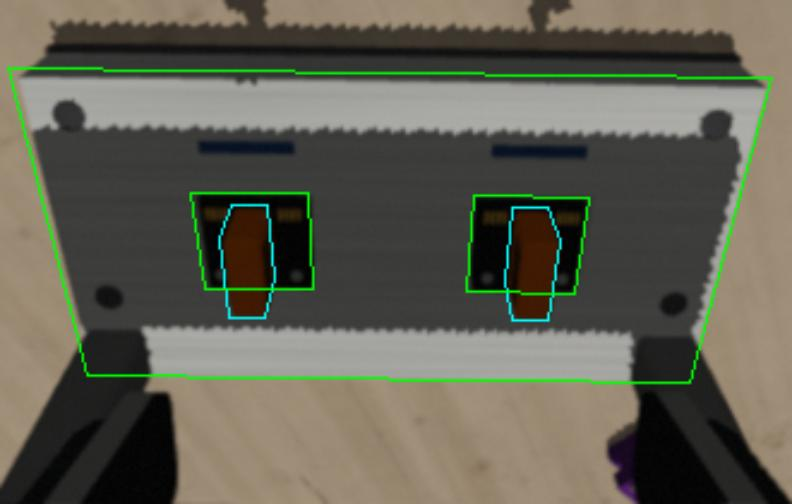

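```bash
cat >> h.py <<'E'
TILT=np.radians(40)
def gpose(p,side,back=0.,up=0.,dy=0.):
    """TCP for gripping fin of pocket side(+1 a,-1 b)"""
    F=frame(p[2]); ax=np.sin(TILT)*F[:,0]-np.cos(TILT)*F[:,2]
    return np.array([p[0],p[1],0])+.002*F[:,0]+(side*.046+dy)*F[:,1]+[0,0,.0395+up]-back*ax
E
python3 - <<'E'
from h import *
import json
p=np.load('fix_w1.npy'); F=frame(p[2]); q=quat(p[2],TILT)
c=np.array(bot.read_position()); bot.move_linear(c-.07*F[:,0],speed=.15)
bot.set_gripper(.5)
bot.move_linear(gpose(p,1,back=.06),speed=.12,rotation=q)
st=(list(bot.read_position()),list(bot.read_tool_rot())); save('wrist','w2.png'); json.dump(st,open('w2.json','w'))
print(gpose(p,1,back=.06),st[0],st[1],q,bot.read_clock(),bot.read_ft_force(),bot.read_gripper_width())
E
sed -i 's/(3,130,40),(18/(2,120,15),(18/' fit.py; python3 fit.py w1; python3 fit.py w2
```

```text
[ 0.45428666 -0.0197599   0.08546267] [np.float64(0.4549213415171281), np.float64(-0.020246260354804015), np.float64(0.0858254879926093)] [np.float64(0.2864000251474162), np.float64(-0.5141792238407831), np.float64(0.7866746301009463), np.float64(0.18638073323599866)] [ 0.28633649 -0.51392662  0.78670303  0.18705399] 6.05 [-0.05616387  0.31526197  0.47424932] 0.5030058027889555
[([193.6, 197.9], [182, 176, 24, 46, 888]), ([311.9, 199.2], [301, 177, 23, 46, 862])]
fit [ 0.5108 -0.0053] 67.4 res [-0.12 -0.97 -0.13  0.86] area [(898, np.int32(862)), (940, np.int32(888))]
bar [[32.0, 294.0], [469.0, 293.0]]
[([119.3, 212.9], [100, 189, 40, 50, 1414]), ([261.1, 212.8], [251, 189, 21, 51, 974]), ([9.8, 317.2], [0, 304, 20, 25, 356]), ([301.6, 321.4], [290, 317, 25, 10, 220])]
fit [ 0.5106 -0.0053] 66.77 res [-0.06 -0.21 -0.    0.29] area [(1024, np.int32(974)), (1610, np.int32(1414))]
bar [[-64.0, 388.0], [404.0, 394.0]]
```

View pics/w2.png

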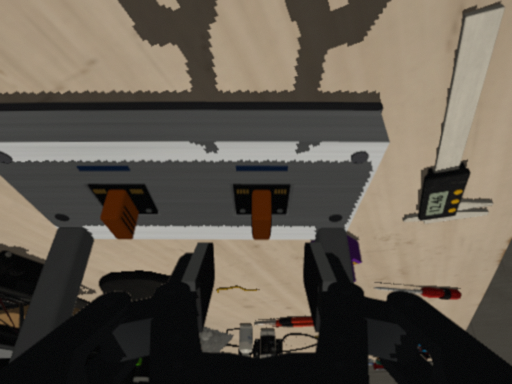

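```bash
cat > jf.py <<'E'
from h import *
import h,json
from scipy.optimize import least_squares
obs={'w1':[(311.9,199.2),(193.6,197.9),(97.5,122.),(410,125.8)],'w2':[(261.1,212.8),(119.3,212.9),None,(384.5,140.5)]}
st={n:tuple(map(np.array,json.load(open(n+'.json')))) for n in obs}
HE0=h.HE.copy()
def f(v):
    h.HE=HE0.copy(); h.HE[:3,3]+=v[3:6]; h.HE[:3,:3]=HE0[:3,:3]@R.from_rotvec(v[6:9]).as_matrix()
    out=[]
    for n,o in obs.items():
        W=lambda B:np.atleast_2d(B)@frame(v[2]).T+[v[0],v[1],0]
        pr=[cen(wproj(W(box(0,s*.046,.015,.006,.03,.052)),*st[n]))[0] for s in(1,-1)]+[wproj(W([-.06,s*.115,.03]),*st[n])[0] for s in(-1,1)]
        pr[2],pr[3]=pr[2],pr[3]
        out+=[a-np.array(b) for a,b in zip(pr,o) if b is not None]
    return np.r_[np.concatenate(out)/.7, v[3:6]/.0015, v[6:9]/.005]
r=least_squares(f,np.r_[.511,-.005,1.165,np.zeros(6)],x_scale=np.r_[.01,.01,.01,[.01]*6]); v=r.x
C=np.linalg.inv(r.jac.T@r.jac)
print(v[:2].round(4),np.degrees(v[2]).round(2),'HE',(v[3:6]*1e3).round(2),v[6:].round(4),'sd',(np.sqrt(np.diag(C))[:3]*1e3).round(2)); print((r.fun[:-6]*.7).round(1))
np.save('fix.npy',v[:3])
E
python3 jf.py
```

```text
[ 0.5149 -0.0045] 66.62 HE [ 0.99 -2.27 -4.41] [-0.0025 -0.0016 -0.0047] sd [0.77 0.62 4.23]
[-2.4  1.2  0.2  1.1 -1.3 -0.7 -2.1 -0.8 -1.9  0.2  2.6 -0.2  3.5 -0.3]
```

```bash
python3 - <<'E'
from h import *
import json
p=np.array([.5109,-.0053,np.radians(66.6)]); np.save('fix.npy',p)
bot.move_linear(gpose(p,1,back=.022),speed=.1,rotation=quat(p[2],TILT)); bot.wait(.3)
st=(list(bot.read_position()),list(bot.read_tool_rot())); im=save('wrist','w3.png'); json.dump(st,open('w3.json','w'))
print(gpose(p,1,back=.022)-st[0],st[1]-quat(p[2],TILT),bot.read_clock(),wproj(st[0],*st))
cv2.imwrite('pics/w3c.png',cv2.resize(cv2.cvtColor(im[150:330,150:370],cv2.COLOR_RGB2BGR),None,fx=3.3,fy=3.3,interpolation=cv2.INTER_NEAREST))
E
python3 fit.py w3
```

```text
[-0.00026054  0.00043821 -0.00030576] [ 1.69830997e-04  6.51788208e-05  7.61738612e-05 -3.98599698e-04] 6.925 [[259.54105224 256.64755243]]
[([90.6, 237.2], [65, 209, 52, 58, 2151]), ([261.0, 237.2], [249, 209, 26, 59, 1379]), ([304.4, 335.0], [291, 331, 28, 9, 240])]
fit [ 0.5106 -0.0051] 66.36 res [ 0.18  0.26 -0.14 -0.01] area [(1443, np.int32(1379)), (2448, np.int32(2151))]
bar [[-150.0, 467.0], [443.0, 481.0]]
```

View pics/w3c.png

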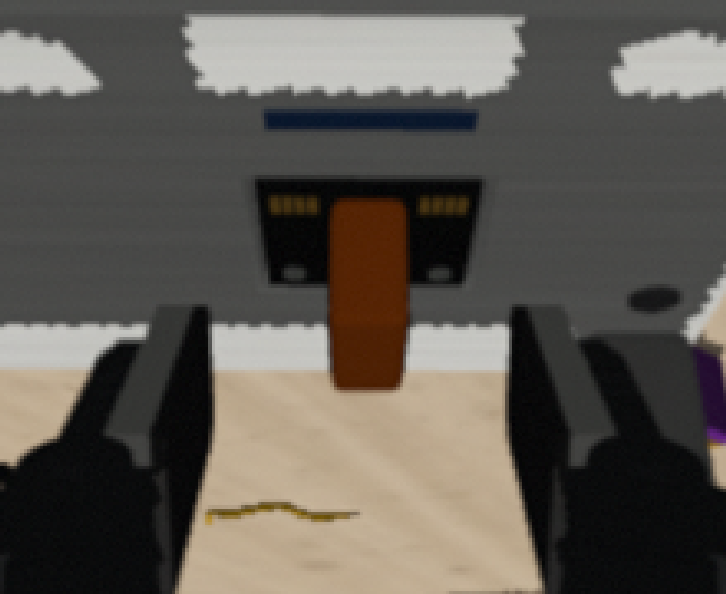

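```bash
cat > pull.py <<'E'
from h import *
import sys
side=float(sys.argv[1]); dy=float(sys.argv[2])
p=np.load('fix.npy')
if len(sys.argv)>3:
    bot.move_linear(gpose(p,side,back=.06,dy=dy),speed=.15)
bot.move_linear(gpose(p,side,dy=dy),speed=.06); f0=np.array(bot.read_ft_force()); g=np.array(bot.read_position())
print('err',gpose(p,side,dy=dy)-g,'f',f0.round(2))
bot.set_gripper(0,grasp_force=45); bot.wait(.2)
f1=np.array(bot.read_ft_force()); g=np.array(bot.read_position())
print('grip',bot.read_gripper_width(),bot.read_finger_force(),'f in fixture',(f1@frame(p[2])).round(2),bot.read_clock())
for k in range(1,5):
    hit=bot.move_linear(gpose(p,side,dy=dy)+[0,0,.001*k],speed=.01,until_force=12); bot.wait(.1)
    print(k,hit,(np.array(bot.read_position())-g)[2].round(5),((np.array(bot.read_ft_force())-f1)@frame(p[2])).round(2))
    if hit: break
print(bot.read_clock())
E
python3 pull.py 1 .0011
```

```text
err [ 1.63374863e-04 -2.18064065e-04  8.20884575e-05] f [-0.4   0.26 -1.13]
grip 0.12730075820840206 45.08772075176239 f in fixture [-3.12  0.45  6.1 ] 8.025
1 False 0.00039 [ 3.07 -0.42 -6.93]
2 False 0.00165 [ 3.14 -0.54 -6.98]
3 False 0.0027 [ 2.71 -0.9  -7.68]
4 False 0.00369 [ 3.33 -0.4  -6.89]
9.425
```

Run:
```python
from h import *
import json
p=np.load('fix.npy');F=frame(p[2])
print(bot.move_linear(gpose(p,1,dy=.0011)+[0,0,.0065],speed=.015,until_force=5),np.round(bot.read_ft_force(),2))
print(bot.move_linear(gpose(p,1,dy=.0011)+[0,0,.0295],speed=.06,until_force=8)); bot.wait(.2)
print((np.array(bot.read_position())-gpose(p,1,dy=.0011)).round(4),np.round(bot.read_ft_force(),2),bot.read_gripper_width(),bot.read_clock())
save('wrist','w4.png')
```

```text
False [ 0.71 -1.33 -0.92]
False
[-0.0002  0.0001  0.0293] [ 0.57 -0.31 -1.81] 0.128610762000588 10.475
```

View pics/w4.png

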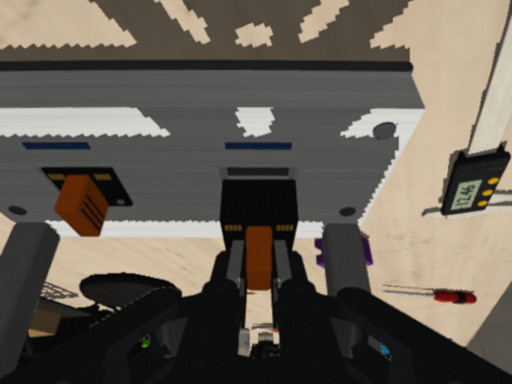

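Run:
```python
from h import *
p=np.load('fix.npy');F=frame(p[2])
c=gpose(p,1,dy=.0011)+[0,0,.0295]
bot.move_linear(c-.09*F[:,0],speed=.1)
bot.move_linear(c-.09*F[:,0]+[0,0,.07],speed=.15)
T=np.array([.46,-.323,0])
bot.move_linear(T+[0,0,.14],speed=.15); bot.wait(.2)
print(bot.read_position(),bot.read_clock(),bot.read_gripper_width())
bot.move_linear(T+[0,0,.075],speed=.1); bot.wait(.2)
save('wrist','w5.png')
im=bot.camera('top');im2=bot.camera('scene')
a=cv2.resize(im[170:270,290:410],(480,400));b=cv2.resize(im2[200:320,240:360],(400,400))
cv2.imwrite('pics/t5.png',cv2.cvtColor(np.hstack([a,b])[:, :800],cv2.COLOR_RGB2BGR))
```

```text
[ 0.46004489 -0.32259989  0.14020877] 14.2583 0.12422700291114729
```

View pics/w5.png

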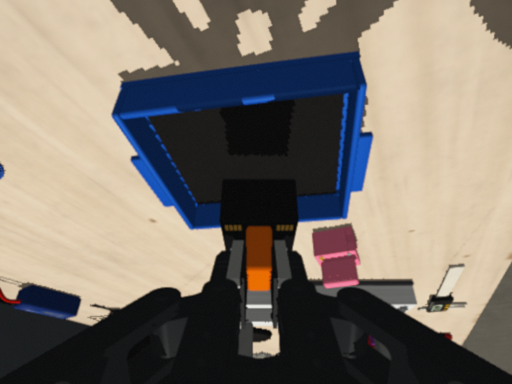

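View pics/t5.png

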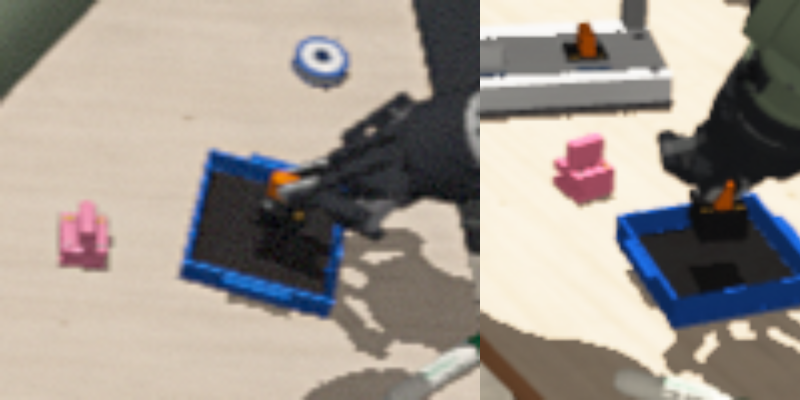

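Run:
```python
from h import *
p=np.load('fix.npy');q=quat(p[2],TILT);T=np.array([.46,-.323,0])
k=bot.calibration('wrist');K=np.array(k['mtx'])
pos=bot.read_position();qq=bot.read_tool_rot();M=wcam(np.array(pos),np.array(qq));C=[]
for px in [(114,113),(361,88),(346,218),(192,228)]:
    u=(np.array(px)-K[:2,2])/[K[0,0],K[1,1]]; d=M[:3,:3]@np.r_[u,1]; P=M[:3,3]+d*(.024-M[2,3])/d[2]; C.append(P[:2])
C=np.array(C); print(C.round(3),C.mean(0).round(4),np.linalg.norm(C-np.roll(C,1,0),axis=1).round(3),np.array(pos).round(4))
```

```text
[[ 0.504 -0.39 ]
 [ 0.398 -0.359]
 [ 0.425 -0.25 ]
 [ 0.533 -0.28 ]] [ 0.465 -0.32 ] [0.113 0.11  0.112 0.112] [ 0.4601 -0.3232  0.0754]
```

Run:
```python
from h import *
p=np.load('fix.npy');F=frame(p[2])
T=np.array([.464,-.321,0])
bot.move_linear(T+[0,0,.05],speed=.06); bot.wait(.3)
f0=np.array(bot.read_ft_force())
hit=bot.move_linear(T+[0,0,.034],speed=.012,until_force=4); bot.wait(.3)
print(hit,np.array(bot.read_position()).round(4),(np.array(bot.read_ft_force())-f0).round(2),bot.read_clock())
save('wrist','w6.png')
```

```text
True [ 0.464  -0.321   0.0378] [ 0.04 -1.93  6.71] 17.5417
```

Run:
```python
from h import *
p=np.load('fix.npy');F=frame(p[2]); ax=np.sin(TILT)*F[:,0]-np.cos(TILT)*F[:,2]
bot.set_gripper(.5); bot.wait(.2)
c=np.array(bot.read_position()); bot.move_linear(c-.11*ax,speed=.1); bot.wait(.4)
print(bot.read_clock(),np.round(bot.read_ft_force(),2))
w=bot.camera('wrist'); s=bot.camera('scene')
a=cv2.resize(w,(460,345)); b=cv2.resize(s[190:310,200:360],(460,345))
cv2.imwrite('pics/end.png',cv2.cvtColor(np.vstack([a,b])[:600] if 0 else np.hstack([cv2.resize(a,(400,300)),cv2.resize(b,(400,300))]),cv2.COLOR_RGB2BGR))
```

```text
19.85 [-0.16  0.15 -0.58]
```

View pics/end.png

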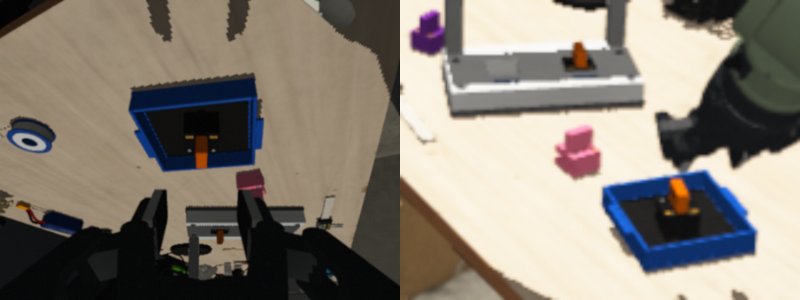

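The carrier stands upright in the tray (scene half, about (680,205)), carrier_b is untouched in its pocket, and the gripper is clear.

```bash
python3 -c "
from cell import bot
print(bot.close_job())"
```

```text
the job is handed in; nothing more can be done
None
```

I found carrier_a was the free one by a gentle pull, lifted it out and stood it upright on the blue tray's floor; carrier_b was never touched and stayed in its pocket, and the job was handed in with the clock at about 20 s.

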